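# Drive a bearing cup square into its housing

## Robot

A 6-joint arm with a two-finger parallel gripper is mounted at the origin on the work surface. World frame = base frame: x ahead of the robot, y to its left, z up, the work surface at z = 0. Lengths are in m, angles in degrees, forces in N, time in s.
With the tool pointing down it reaches from about 0.375 to 0.9 m from the base axis. Payload 3.1 kg.
Tool frame: the origin (TCP) lies on the centre line of the jaws, within the pads' length; the fingertips stand 25 mm ahead of it and the grasp point (between the pads) lies 6 mm ahead of it; z points along the fingers, y is the line along which they close (so a half turn about z gives the same grasp; the last joint's range is limited). The gripper opens to 87 mm and grips with 3 to 60 N. Pads are 19 mm wide; open, the fingers measure 117 mm over their backs; the gripper's body (75 mm by 190 mm) begins 51 mm behind the grasp point.
Start: joints at [64.143, 30.224, 82.088, -0, 67.689, -10.227], TCP at [0.168, 0.602, 0.248] pointing down, gripper open.
Joint ranges: [-176.69, 176.69], [-43.24, 126.21], [12.49, 139.97], [-82, 262], [0, 151.66], [-163.58, 163.58]. Speed limits (degrees/s): [159.86, 159.86, 180, 180, 180, 180].

## Interface

Orientations are given as a 3x3 rotation matrix whose columns are the frame's x, y, z axes.
In Python, from rig import * gives the robot as it stands.
- The arm moves only by the tool step_arm, never from a script. Its argument "steps" is a list of rows, each a list of 7 numbers: the shift along the tool's x, y, z normalised to -1 to 1, where 1 is 0.3 m, then the turn, a rotation vector about the tool's x, y, z normalised to -1 to 1, where 1 is 45 degrees, then the gripper's target within -1 to 1 (shut at 1, half-way at 0, fully open at -1). A call has 1 to 8 rows; each row is the pose to reach, as a shift and turn from the pose commanded when the call began, along the tool's axes at that moment; what a row does not reach only later rows make up. A row lasts 1/12 s, in which the tool goes at most 41.7 mm and 7.16 degrees, less where a joint would pass 70% of its speed; a pose out of reach is approached as far as the arm can. A call with a number of a shift or a turn outside -1 to 1 is refused whole. A call with a gripper value outside its range is refused whole. The fingers move at their own pace and stop on an object; the grip force is fixed at half the most. Time passes only in rows, so rows that repeat a pose let the fingers close. It gives the time, the measured TCP pose, the force, the opening and the grip force at its end, in the units of the state.
- read_state(): the state, without advancing time (a new reading comes with each control period).
- capture(name): name is "scene" or "top"; returns a dict with "image" (400x640x3 uint8, red, green, blue), "vertical_fov" (degrees; the focal length in pixels is half the picture's height over the tangent of half this angle, whatever the lens; pixels are square), "cx", "cy" (the principal point, pixels), "world_from_camera" (4x4, takes a point from camera to world coordinates). Camera axes: x right, y down, z forward; pixel columns grow to the right and rows downward; lengths in m; the calibration is good to about 2 mm. A picture is of the moment at which its call begins. There is no depth.
- hand_in(): hands the job in; it is judged then, once.
The state is a dict: "time_s": time; "joint_positions": joint angles; "qvel": joint speeds; "tau": joint torques, N m; "position": TCP position; "tcp_rot": TCP orientation; "force": force on the tool from outside, world axes, zero at the start; "moment": the same for the moment, N m; "opening": opening from 0.0 (shut) to 1.0 (fully open); "grasp_force": force on a finger pad.
Only numpy, scipy, OpenCV 4.12 (cv2) and the standard library are available. Lean on these libraries where they do the work, as an engineer would, in place of code of your own. Each camera call takes 0.05 s, during which the arm holds its last target. There are 200 camera calls.

## Task

Set the loose steel bearing cup in the mouth of the green flanged housing's bore. Then take the brass drift out of its wooden block and drive the cup home with it, pushing gently on opposite sides of the rim in turn so that it goes in square and never cocks or gets forced, until it bears firmly on the shims at the bottom all round. Put the drift back upright in its hole in the block and leave the rollers, the grease tin and the mallet where they are.

Things in the scene. Friction and masses are not known exactly. Their poses are not given: they have to be found in the camera images.
- cup_center (a point): Loose bearing cup: a plain steel ring, 62 mm outside, 50 mm inside, 16 mm high, either way up (its rim is a flat face 6 mm wide), 0.11 to 0.18 kg, lying flat on the bench at the start. The point is its centre, half-way up; its z axis is the ring's axis.
- bore_mouth (a point): Centre of the bore's mouth, in the machined face on top of the green square-flanged housing (round boss 92 mm across, fixed, face 52 mm above the bench); z up along the bore. The bore is blind: 67 mm wide at the chamfered mouth, 63 mm below; from 6.5 mm down it is tight and a cup set in by hand stays standing there, square, with 8 to 10 mm showing.
- shim_pack: Flat shims, 2 to 8 mm thick in all (differs, cannot be measured beforehand), on the bore's shoulder; origin: middle of their underside, 21 mm below the mouth. The cup home on them has its rim between 3 mm above and 3 mm below the face and yields no more, even to 13 N. Until then 4 to 12 N on one side of the rim moves that side down and it stays there; over 5 mm lower on one side it cocks and jams. Keep every push under 25 N.
- drift_center (a point): Brass drift: a round bar 130 mm long, 18 mm thick, its lower 22 mm turned to 16 mm with a flat end, 0.22 to 0.35 kg. It stands upright in the block. The point is its centre, half-way up; its z axis runs along the bar to the top. On the rim its foot must stay inside the bore: its axis about 21 mm from the bore's axis.
- drift_tip (a point): Centre of the drift's flat lower end, which bears on the cup.
- block_hole (a point): Centre of the mouth of the drift's hole (26 mm wide, 35 mm deep) in the top of the fixed hardwood block, 60 x 100 x 45 mm; z up. Four thin punches stick up to 26 mm out of the block's other half, 46 mm and more from this hole.
- rollers: Bystander: roller set with its inner ring, 52 mm across, 16 mm high; origin under its centre.
- grease_tin: Bystander: red and yellow grease tin, 72 mm across, 75 mm high; origin under its centre.
- mallet: Bystander: soft-faced mallet lying on the bench, 240 mm long, head 94 mm wide; origin under its middle, x towards the head.
Mind the look-alikes: they are no part of the job. There is more than one size of the part that bears block_hole; the job needs the largest.

How it is judged:
By the outcome, as a careful person would: the job done as asked, in the order asked, and still so for the second after the job is handed in, with the robot touching nothing.
It also fails if it takes over 72 s, if anything falls off the work surface, if the arm or the gripper's body presses on something with over 40 N, if the wrist force passes 120 N, or if a joint passes its speed limit or range.

## Working session

There is one attempt and no reset: what is moved stays moved. The work goes in short steps, Python scripts to look and compute and a tool call to move; the robot and the scene stay as the last step left them, time stands still between calls to the robot, and variables do not carry over. Pictures are saved under pics/ and viewed, at most 10 in all, crops included, and the job is handed in when it is done.

Besides the shell and the picture viewer there is one more tool, called after "Request:" as a command line: name --pt "numbers of a row" for each row, then --argument value for the rest. step_arm: Moves the arm, as the interface text tells. Scaled input: -1 to 1 covers 0.3 m each way for a shift and 45 degrees each way for a turn. Its arguments: {"type":"object","properties":{"steps":{"type":"array"}},"required":["steps"]}

```bash
mkdir -p pics
cat > h.py <<'E'
from rig import *
import numpy as np, cv2
def K(c):
    f=200/np.tan(np.radians(c["vertical_fov"])/2); return f,c["cx"],c["cy"]
def ray(c,u,v):
    f,cx,cy=K(c); T=np.array(c["world_from_camera"]); d=T[:3,:3]@np.array([(u-cx)/f,(v-cy)/f,1]); return T[:3,3],d
def onz(c,u,v,z):
    o,d=ray(c,u,v); return o+d*(z-o[2])/d[2]
def proj(c,p):
    f,cx,cy=K(c); T=np.array(c["world_from_camera"]); q=T[:3,:3].T@(np.array(p)-T[:3,3]); return cx+f*q[0]/q[2],cy+f*q[1]/q[2]
def save(im,n): cv2.imwrite("pics/"+n,cv2.cvtColor(im,cv2.COLOR_RGB2BGR))
E
python3 - <<'E'
from h import *
import pickle
a=capture("scene");b=capture("top")
pickle.dump((a,b),open("c0.pkl","wb"))
save(a["image"],"s0.png");save(b["image"],"t0.png")
for c in(a,b):print(K(c),np.round(c["world_from_camera"],3).tolist(),[k for k in c])
s=read_state();print(s["tcp_rot"],s["position"],s["force"],s["time_s"])
E
```

```text
(np.float64(488.0564203977976), 321.56875922299446, 193.73037560565655) [[-0.111, 0.818, -0.565, 1.141], [0.994, 0.083, -0.076, 0.023], [-0.015, -0.569, -0.822, 0.907], [0.0, 0.0, 0.0, 1.0]] ['image', 'vertical_fov', 'cx', 'cy', 'world_from_camera']
(np.float64(443.90847377459704), 323.5598307417474, 200.67413038711527) [[0.012, -0.989, 0.148, 0.432], [-1.0, -0.01, 0.009, -0.061], [-0.008, -0.148, -0.989, 1.096], [0.0, 0.0, 0.0, 1.0]] ['image', 'vertical_fov', 'cx', 'cy', 'world_from_camera']
[[-9.63031758e-01  2.69386576e-01 -8.40592267e-04]
 [ 2.69387672e-01  9.63030246e-01 -1.73986777e-03]
 [ 3.40818756e-04 -1.90199311e-03 -9.99998133e-01]] [0.1680823  0.60134205 0.24667735] [ 0.49019885  0.64673647 -0.32773628] 0.1
```

View pics/s0.png

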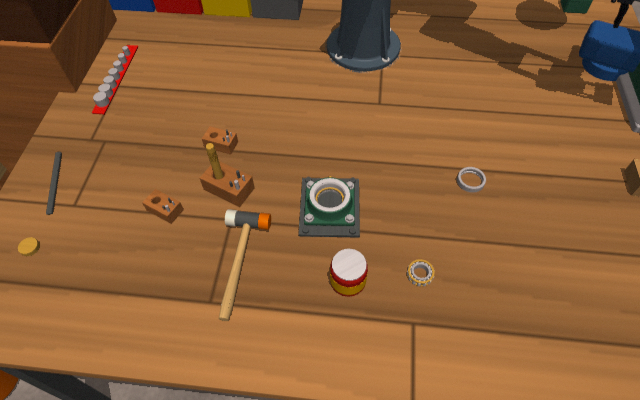

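View pics/t0.png

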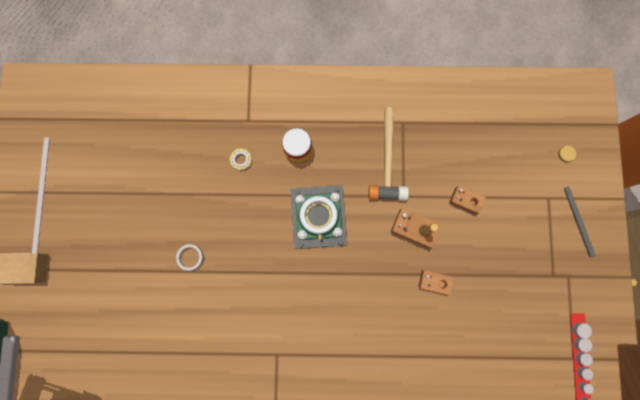

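The scene view shows the cup at (472,179), the housing bore at (330,195), and the drift in its block at (212,160). In the top view these are at (189,258), (319,216) and (433,228).

Candidate blocks in the top view are A (415,229), B (468,200) and C (437,283). A is clearly the largest and holds the drift. The only other ring is the roller set at (241,159), which is yellow and bystander-sized. I'll confirm with one crop and measure.

Run:
```python
from h import *
import pickle
a,b=pickle.load(open("c0.pkl","rb"))
i1=cv2.resize(b["image"][190:310,380:500],None,fx=4,fy=4,interpolation=cv2.INTER_CUBIC)
i1=i1[:480,:400]
i2=cv2.resize(a["image"][120:240,180:280],None,fx=4,fy=4,interpolation=cv2.INTER_CUBIC)
save(np.hstack([i1,i2]),"crop1.png")
def ell(c,x0,x1,y0,y1,z,vmin,smax,n):
    h=cv2.cvtColor(c["image"],cv2.COLOR_RGB2HSV)[y0:y1,x0:x1]
    m=((h[...,2]>vmin)&(h[...,1]<smax)).astype(np.uint8)
    cs,_=cv2.findContours(m,cv2.RETR_EXTERNAL,cv2.CHAIN_APPROX_NONE)
    k=max(cs,key=cv2.contourArea)
    P=np.array([onz(c,q[0][0]+x0,q[0][1]+y0,z)[:2] for q in k])
    (cx,cy),r=cv2.minEnclosingCircle(P.astype(np.float32))
    A=np.c_[P,np.ones(len(P))];s=np.linalg.lstsq(A,(P**2).sum(1),rcond=None)[0];x,y=s[:2]/2
    print(n,(cx,cy),r,"fit",x,y,np.sqrt(s[2]+x*x+y*y),"px",k.reshape(-1,2).mean(0)+[x0,y0])
ell(b,165,215,235,285,.016,100,70,"cup top")
ell(a,450,495,160,200,.016,100,70,"cup scene")
ell(b,297,342,192,240,.052,130,60,"boss top")
ell(a,303,357,174,218,.052,130,60,"boss scene")
# drift top at z ~ .14
for c,x0,x1,y0,y1 in((b,424,445,215,245),(a,200,230,135,190)):
    h=cv2.cvtColor(c["image"],cv2.COLOR_RGB2HSV)[y0:y1,x0:x1]
    m=((h[...,0]>18)&(h[...,0]<35)&(h[...,1]>120)).astype(np.uint8);ys,xs=np.nonzero(m)
    print("drift px",xs.min()+x0,xs.max()+x0,ys.min()+y0,ys.max()+y0,len(xs))
print("guess drift", onz(b,433.5,227.5,.14), onz(a,211,147,.14))
```

```text
cup top (0.45274367928504944, 0.27261486649513245) 0.03328600525856018 fit 0.4522982125107093 0.27278704397951903 0.03173633400738808 px [189.14666667 257.14666667]
cup scene (0.45508497953414917, 0.27228808403015137) 0.03586412966251373 fit 0.453740183718322 0.27327807227294754 0.03165296143447812 px [471.42857143 179.03896104]
boss top (0.5703178644180298, -0.03907868266105652) 0.059804145246744156 fit 0.5632166847764554 -0.03870959942558193 0.04868516993519356 px [317.79333333 209.14      ]
boss scene (0.5439625978469849, -0.03950093314051628) 0.053097646683454514 fit 0.5505259782353418 -0.039356322841913205 0.044944537368835864 px [330.19310345 191.6137931 ]
drift px 424 437 224 232 58
drift px 206 222 143 178 238
guess drift [ 0.51901167 -0.28963774  0.14      ] [ 0.52131223 -0.28704113  0.14      ]
```

View pics/crop1.png

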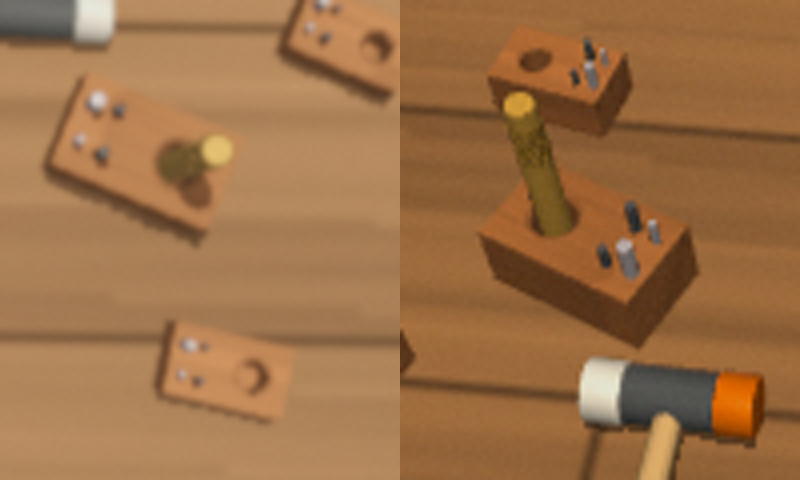

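The crop confirms it: block A is the largest and is the one holding the drift, with four punches in its other half. The drift's top is at (434.3,227.7) in the top view and (209.8,146.2) in the scene view. Next I'll refine the bore, drift and hole positions, then work out the first move.

```bash
cat >> h.py <<'E'
def go(p,yaw=None,s=None):
    """rows' shift (norm) and turn from measured pose to world p; yaw = world angle of tool y axis (deg, mod 180)"""
    s=s or read_state(); R=np.array(s["tcp_rot"]); d=R.T@(np.array(p)-s["position"])/.3; t=0
    if yaw is not None:
        cur=np.degrees(np.arctan2(R[1,1],R[0,1])); t=(cur-yaw+90)%180-90   # tool z down: + turn lowers world angle
    print("pos",np.round(s["position"],4),"tilt",np.round(R[:2,2],4),"yaw_y",round(float(np.degrees(np.arctan2(R[1,1],R[0,1]))),2),"F",np.round(s["force"],1),"t",round(s["time_s"],2),"-> shift",np.round(d,4),"turn",round(t/45,4))
def circ(P,r=None,tol=.0025):
    k=np.ones(len(P),bool)
    for _ in range(15):
        A=np.c_[P[k],np.ones(k.sum())];s=np.linalg.lstsq(A,(P[k]**2).sum(1),rcond=None)[0];x=s[:2]/2;rr=np.sqrt(s[2]+x@x)
        e=np.abs(np.hypot(*(P-x).T)-(r or rr)); k=e<max(tol,np.percentile(e,50))
    return x,rr,k.sum(),len(P)
def rim(c,ctr,r,z,n=72,inner=True):
    """radial strongest bright/dark edge near radius r about ctr on plane z"""
    g=cv2.GaussianBlur(cv2.cvtColor(c["image"],cv2.COLOR_RGB2GRAY),(0,0),.7).astype(np.float32);P=[]
    rs=np.arange(r-.007,r+.007,.0005)
    for t in np.linspace(0,2*np.pi,n,endpoint=False):
        q=np.array([proj(c,[ctr[0]+a*np.cos(t),ctr[1]+a*np.sin(t),z]) for a in rs],np.float32)
        v=cv2.remap(g,q[None,:,0],q[None,:,1],cv2.INTER_LINEAR)[0]; dv=np.gradient(v)*(1 if inner else -1); a=rs[dv.argmax()]
        P.append([ctr[0]+a*np.cos(t),ctr[1]+a*np.sin(t)])
    return np.array(P)
E
python3 - <<'E'
from h import *
import pickle
a,b=pickle.load(open("c0.pkl","rb"))
for n,c in(("top",b),("scene",a)):
    x=np.array([.556,-.039])
    for _ in range(3):x,*q=circ(rim(c,x,.046,.052,inner=False),.046)
    print(n,"boss outer",x,q)
    x=np.array([.556,-.039])
    for _ in range(3):x,*q=circ(rim(c,x,.0335,.052),.0335)
    print(n,"bore",x,q)
# drift top triangulated
o1,d1=ray(b,434.3,227.7);o2,d2=ray(a,209.8,146.2)
s=np.linalg.lstsq(np.c_[d1,-d2],o2-o1,rcond=None)[0];print("drift top",o1+d1*s[0],o2+d2*s[1])
# block top face: crop corners
for n,c,pts in(("top",b,[(83,75),(240,138),(203,232),(48,165)]),("scene",a,[(130,170),(80,235),(228,303),(292,228)])):
    off=(380,190) if n=="top" else (180,120)
    P=np.array([onz(c,u/4+off[0],v/4+off[1],.045)[:2] for u,v in pts]);print(n,P.round(4).tolist(),"ctr",P.mean(0))
    e=np.roll(P,-1,0)-P;print(np.hypot(*e.T),np.degrees(np.arctan2(e[:,1],e[:,0])))
print("hole scene approx",onz(a,180+152/4,120+222/4,.045),"top",onz(b,380+181/4,190+160/4,.045))
go([.453,.273,.12])
E
```

```text
top boss outer [ 0.55573728 -0.0385519 ] [np.float64(0.04439071563892286), np.int64(66), 72]
top bore [ 0.55945648 -0.0385511 ] [np.float64(0.03153663111317352), np.int64(36), 72]
scene boss outer [ 0.55322795 -0.03940276] [np.float64(0.04370375603611885), np.int64(36), 72]
scene bore [ 0.55553469 -0.03903508] [np.float64(0.03223325969344245), np.int64(56), 72]
drift top [ 0.51868189 -0.29156699  0.13908322] [ 0.51848607 -0.29051201  0.13881144]
top [[0.5716, -0.2355], [0.535, -0.3279], [0.4793, -0.3047], [0.5177, -0.2141]] ctr [ 0.52588679 -0.27055762]
[0.09935791 0.06033096 0.0983844  0.05802133] [-111.65034772  157.37242028   67.00958279  -21.67852338]
scene [[0.4889, -0.3111], [0.5364, -0.3278], [0.5729, -0.2368], [0.52, -0.2121]] ctr [ 0.52954686 -0.27195843]
[0.05034343 0.09804404 0.05842258 0.10379198] [ -19.36335004   68.13256058  154.95663991 -107.42609352]
hole scene approx [ 0.52364084 -0.29021468  0.045     ] top [ 0.52152342 -0.2927138   0.045     ]
pos [0.1681 0.6013 0.2467] tilt [-0.0008 -0.0017] yaw_y 74.37 F [ 0.5  0.6 -0.3] t 0.1 -> shift [-1.2096 -0.7974  0.4234] turn 0.0
```

Request:
step_arm --pt "-0.7 -0.46 0.25 0 0 0 -1" --pt "-0.7 -0.46 0.25 0 0 0 -1" --pt "-0.7 -0.46 0.25 0 0 0 -1" --pt "-0.7 -0.46 0.25 0 0 0 -1" --pt "-0.7 -0.46 0.25 0 0 0 -1" --pt "-0.7 -0.46 0.25 0 0 0 -1" --pt "-0.7 -0.46 0.25 0 0 0 -1"

```text
time_s: 0.68
position: [0.3354, 0.4081, 0.1707]
tcp_rot: [[-0.962, 0.273, -0.002], [0.273, 0.962, -0.004], [0.001, -0.004, -1.0]]
force: [-0.5, 1.4, 0.0]
opening: 0.998
grasp_force: 0.0
```

Request:
step_arm --pt "-0.51 -0.337 0.22 0 0 0 -1" --pt "-0.51 -0.337 0.22 0 0 0 -1" --pt "-0.51 -0.337 0.22 0 0 0 -1" --pt "-0.51 -0.337 0.22 0 0 0 -1" --pt "-0.51 -0.337 0.22 0 0 0 -1" --pt "-0.51 -0.337 0.22 0 0 0 -1" --pt "-0.51 -0.337 0.22 0 0 0 -1"

```text
time_s: 1.27
position: [0.454, 0.2729, 0.1058]
tcp_rot: [[-0.962, 0.273, -0.002], [0.273, 0.962, -0.0], [0.002, -0.001, -1.0]]
force: [-0.3, 0.6, -0.4]
opening: 0.999
grasp_force: 0.0
```

```bash
python3 -c "
from h import *
go([.453,.2725,.035])"
```

```text
pos [0.454  0.2729 0.1058] tilt [-0.0016 -0.0001] yaw_y 74.17 F [-0.3  0.6 -0.4] t 1.27 -> shift [ 0.0025 -0.0022  0.2361] turn 0.0
```

Request:
step_arm --pt "0.003 -0.002 0.12 0 0 0 -1" --pt "0.003 -0.002 0.2 0 0 0 -1" --pt "0.003 -0.002 0.238 0 0 0 -1" --pt "0.003 -0.002 0.238 0 0 0 -1" --pt "0.003 -0.002 0.238 0 0 0 -1"

```text
time_s: 1.68
position: [0.4517, 0.2744, 0.0353]
tcp_rot: [[-0.963, 0.268, -0.001], [0.268, 0.963, -0.0], [0.001, -0.0, -1.0]]
force: [-0.3, 0.1, 0.6]
opening: 1.0
grasp_force: 0.0
```

Request:
step_arm --pt "0 0 0 0 0 0 1" --pt "0 0 0 0 0 0 1" --pt "0 0 0 0 0 0 1" --pt "0 0 0 0 0 0 1" --pt "0 0 0 0 0 0 1" --pt "0 0 0 0 0 0 1"

```text
time_s: 2.18
position: [0.4528, 0.2736, 0.0358]
tcp_rot: [[-0.963, 0.269, 0.001], [0.269, 0.963, 0.0], [-0.001, 0.001, -1.0]]
force: [0.0, 0.7, 3.7]
opening: 0.684
grasp_force: 30.0
```

Request:
step_arm --pt "0 0 -0.05 0 0 0 1" --pt "0 0 -0.15 0 0 0 1" --pt "0 0 -0.3 0 0 0 1" --pt "0 0 -0.3 0 0 0 1" --pt "0 0 -0.3 0 0 0 1"

```text
time_s: 2.6
position: [0.4541, 0.274, 0.1275]
tcp_rot: [[-0.963, 0.269, 0.006], [0.269, 0.963, 0.002], [-0.005, 0.003, -1.0]]
force: [-0.1, 0.6, -2.0]
opening: 0.687
grasp_force: 30.0
```

```bash
python3 -c "
from h import *
s=read_state();print(s['opening']*87,s['grasp_force'])
a=capture('scene');save(cv2.resize(a['image'][100:300,360:560],None,fx=3,fy=3),'grip.png')
go([.556,-.0388,.115])"
```

```text
59.804315078884855 29.999841524404474
pos [0.4528 0.2735 0.1258] tilt [0.0018 0.0006] yaw_y 74.37 F [ 0.4  0.1 -1.6] t 2.65 -> shift [-0.6119 -0.9099  0.0361] turn 0.0
```

View pics/grip.png

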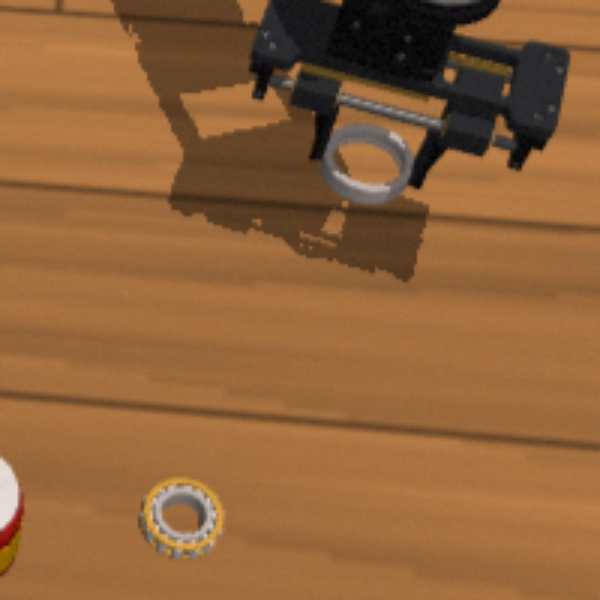

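The cup is held between the pads and looks level. I'll carry it over to the bore.

Request:
step_arm --pt "-0.3 -0.45 0 0 0 0 1" --pt "-0.3 -0.45 0 0 0 0 1" --pt "-0.3 -0.45 0 0 0 0 1" --pt "-0.3 -0.45 0 0 0 0 1" --pt "-0.61 -0.91 0 0 0 0 1" --pt "-0.61 -0.91 0 0 0 0 1" --pt "-0.61 -0.91 0 0 0 0 1" --pt "-0.61 -0.91 0 0 0 0 1"

```text
time_s: 3.32
position: [0.5538, -0.0405, 0.1228]
tcp_rot: [[-0.963, 0.27, -0.005], [0.27, 0.963, 0.001], [0.005, 0.0, -1.0]]
force: [0.6, 1.0, -0.9]
opening: 0.688
grasp_force: 30.0
```

Request:
step_arm --pt "0 0 0.04 0 0 0 1" --pt "0 0 0.04 0 0 0 1" --pt "0 0 0.06 0 0 0 1" --pt "0 0 0.06 0 0 0 1" --pt "0 0 0.06 0 0 0 1"

```text
time_s: 3.73
position: [0.5538, -0.0373, 0.1061]
tcp_rot: [[-0.963, 0.268, -0.003], [0.268, 0.963, 0.001], [0.003, 0.0, -1.0]]
force: [0.3, -0.1, -0.9]
opening: 0.684
grasp_force: 30.0
```

```bash
python3 -c "
from h import *
go([.556,-.0388,.095])
a=capture('scene');b=capture('top')
f=lambda c,x,y:cv2.resize(c['image'][y:y+100,x:x+100],None,fx=4,fy=4,interpolation=cv2.INTER_CUBIC)
save(np.hstack([f(a,280,135),f(b,269,165)]),'over.png')
for n,c in(('s',a),('t',b)): print(n,'bore',proj(c,[.556,-.0388,.052]),'tcp',proj(c,list(read_state()['position'])))
"
```

```text
pos [ 0.5538 -0.0373  0.1061] tilt [-0.0032  0.001 ] yaw_y 74.46 F [ 0.3 -0.1 -0.9] t 3.73 -> shift [-0.0086 -0.0028  0.0369] turn 0.0
s bore (np.float64(329.47419318293316), np.float64(195.07582134767225)) tcp (np.float64(330.13964969731524), np.float64(179.27132628475962))
t bore (np.float64(318.0853779076459), np.float64(214.03338426877949)) tcp (np.float64(316.9911520805349), np.float64(211.70075187890265))
```

View pics/over.png

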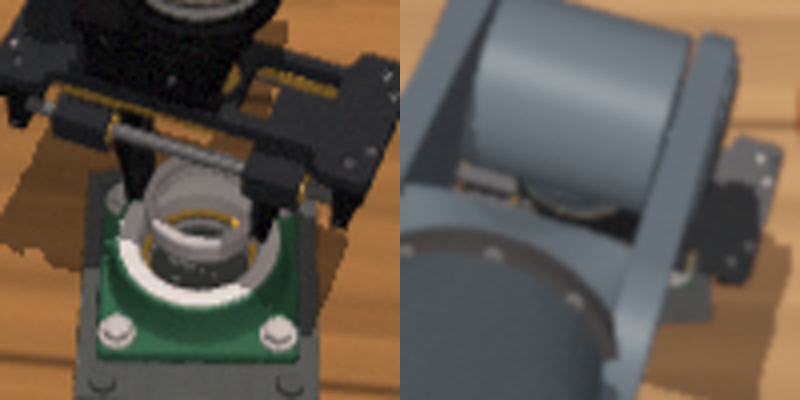

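The cup hangs over the mouth, about 1–2 mm off in y and x. I'll correct that and lower it while watching the force.

Request:
step_arm --pt "-0.007 -0.004 0.02 0 0 0 1" --pt "-0.007 -0.004 0.04 0 0 0 1" --pt "-0.007 -0.004 0.05 0 0 0 1" --pt "-0.007 -0.004 0.05 0 0 0 1"

```text
time_s: 4.17
position: [0.5562, -0.0401, 0.0912]
tcp_rot: [[-0.963, 0.269, -0.002], [0.269, 0.963, 0.0], [0.002, -0.0, -1.0]]
force: [-0.5, 1.0, -0.9]
opening: 0.688
grasp_force: 30.0
```

Request:
step_arm --pt "0 0 0.007 0 0 0 1" --pt "0 0 0.01 0 0 0 1" --pt "0 0 0.01 0 0 0 1" --pt "0 0 0.01 0 0 0 1"

```text
time_s: 4.5
position: [0.5569, -0.0405, 0.0892]
tcp_rot: [[-0.963, 0.27, 0.0], [0.27, 0.963, -0.0], [-0.0, -0.0, -1.0]]
force: [0.9, -0.3, -1.6]
opening: 0.688
grasp_force: 30.0
```

Request:
step_arm --pt "0 0.003 0.005 0 0 0 1" --pt "0 0.003 0.01 0 0 0 1" --pt "0 0.003 0.01 0 0 0 1" --pt "0 0.003 0.01 0 0 0 1"

```text
time_s: 4.83
position: [0.557, -0.0395, 0.0861]
tcp_rot: [[-0.963, 0.269, -0.0], [0.269, 0.963, 0.0], [0.0, -0.0, -1.0]]
force: [0.2, 0.1, -0.9]
opening: 0.685
grasp_force: 30.0
```

Request:
step_arm --pt "0 0 0.005 0 0 0 1" --pt "0 0 0.007 0 0 0 1" --pt "0 0 0.007 0 0 0 1"

```text
time_s: 5.08
position: [0.557, -0.0396, 0.0839]
tcp_rot: [[-0.963, 0.269, -0.0], [0.269, 0.963, 0.0], [0.0, 0.0, -1.0]]
force: [-0.1, 0.4, -0.8]
opening: 0.687
grasp_force: 30.0
```

Request:
step_arm --pt "0 0 0.003 0 0 0 1" --pt "0 0 0.005 0 0 0 1" --pt "0 0 0.005 0 0 0 1"

```text
time_s: 5.33
position: [0.557, -0.0396, 0.0824]
tcp_rot: [[-0.963, 0.269, -0.0], [0.269, 0.963, 0.0], [0.0, -0.0, -1.0]]
force: [0.7, -0.0, -0.9]
opening: 0.687
grasp_force: 30.0
```

Request:
step_arm --pt "0 0 0.003 0 0 0 1" --pt "0 0 0.004 0 0 0 1" --pt "0 0 0.004 0 0 0 1"

```text
time_s: 5.58
position: [0.5571, -0.0396, 0.0814]
tcp_rot: [[-0.963, 0.269, -0.0], [0.269, 0.963, -0.0], [0.0, -0.0, -1.0]]
force: [-0.1, 0.6, -1.0]
opening: 0.686
grasp_force: 30.0
```

Request:
step_arm --pt "0 0 0.003 0 0 0 1" --pt "0 0 0.003 0 0 0 1" --pt "0 0 0.003 0 0 0 1"

```text
time_s: 5.83
position: [0.5571, -0.0396, 0.0812]
tcp_rot: [[-0.963, 0.269, 0.0], [0.269, 0.963, -0.0], [-0.0, -0.0, -1.0]]
force: [-2.1, -0.1, 4.8]
opening: 0.689
grasp_force: 30.0
```

Request:
step_arm --pt "0 0 0.003 0 0 0 1" --pt "0 0 0.003 0 0 0 1" --pt "0 0 0.003 0 0 0 1"

```text
time_s: 6.08
position: [0.5572, -0.0396, 0.0808]
tcp_rot: [[-0.963, 0.269, 0.001], [0.269, 0.963, -0.0], [-0.001, -0.0, -1.0]]
force: [-1.6, 1.0, 8.9]
opening: 0.684
grasp_force: 30.0
```

It has met the tight part, and the upward force is about 9 N. I'll release and rise, moving toward the block as I go.

Request:
step_arm --pt "0 0 -0.003 0 0 0 1" --pt "0 0 -0.003 0 0 0 -1" --pt "0 0 -0.003 0 0 0 -1" --pt "0 0 -0.003 0 0 0 -1" --pt "0 0 -0.003 0 0 0 -1" --pt "0 0 -0.003 0 0 0 -1"

```text
time_s: 6.58
position: [0.5571, -0.0396, 0.0802]
tcp_rot: [[-0.963, 0.269, -0.0], [0.269, 0.963, 0.0], [0.0, -0.0, -1.0]]
force: [0.1, 0.7, -0.4]
opening: 0.958
grasp_force: 0.0
```

Request:
step_arm --pt "0 0 -0.05 0 0 0 -1" --pt "0 0 -0.15 0 0 0 -1" --pt "0 0 -0.3 0 0 0 -1" --pt "0 0 -0.45 0 0 0 -1" --pt "0 0 -0.45 0 0 0 -1" --pt "0 0 -0.45 0 0 0 -1"

```text
time_s: 7.08
position: [0.5593, -0.0401, 0.2189]
tcp_rot: [[-0.963, 0.269, 0.008], [0.269, 0.963, -0.002], [-0.008, 0.0, -1.0]]
force: [-0.7, -0.5, -1.0]
opening: 0.998
grasp_force: 0.0
```

```bash
python3 -c "
from h import *
go([.5205,-.291,.22],-22)
"
```

```text
pos [ 0.5593 -0.0401  0.2189] tilt [ 0.008  -0.0022] yaw_y 74.38 F [-0.7 -0.5 -1. ] t 7.08 -> shift [-0.1006 -0.8402 -0.0027] turn -1.8583
```

Request:
step_arm --pt "-0.1 -0.84 0 0 0 1 -1" --pt "-0.1 -0.84 0 0 0 1 -1" --pt "-0.1 -0.84 0 0 0 1 -1" --pt "-0.1 -0.84 0 0 0 1 -1" --pt "-0.1 -0.84 0 0 0 1 -1" --pt "-0.1 -0.84 0 0 0 1 -1" --pt "-0.1 -0.84 0 0 0 1 -1" --pt "-0.1 -0.84 0 0 0 1 -1"

```text
time_s: 7.75
position: [0.5166, -0.2928, 0.213]
tcp_rot: [[-0.486, 0.874, -0.003], [0.874, 0.486, 0.002], [0.003, -0.001, -1.0]]
force: [-0.6, 0.8, -0.5]
opening: 1.004
grasp_force: 0.0
```

Request:
step_arm --pt "0 0 0 0 0 1 -1" --pt "0 0 0 0 0 1 -1" --pt "0 0 0 0 0 1 -1" --pt "0 0 0 0 0 1 -1" --pt "0 0 0 0 0 1 -1" --pt "0 0 0 0 0 1 -1" --pt "0 0 0 0 0 1 -1"

```text
time_s: 8.33
position: [0.5175, -0.2878, 0.2136]
tcp_rot: [[0.271, 0.963, -0.003], [0.963, -0.271, 0.003], [0.002, -0.004, -1.0]]
force: [0.0, 0.4, -0.1]
opening: 1.001
grasp_force: 0.0
```

Run:
```python
from h import *
go([.5195,-.291,.18],-22)
print(np.round(read_state()["joint_positions"],1))
a=capture('scene');b=capture('top')
f=lambda c,x,y:cv2.resize(c['image'][y:y+100,x:x+100],None,fx=4,fy=4,interpolation=cv2.INTER_CUBIC)
save(np.hstack([f(a,280,145),f(b,269,165)]),'cupin.png')
for n,c in(("top",b),("scene",a)):
  for z,r,nm in((.0605,.031,"cup outer"),(.0605,.025,"cup inner")):
    x=np.array([.556,-.039])
    for _ in range(3):x,*q=circ(rim(c,x,r,z,inner=nm=="cup inner"),r)
    print(n,nm,x,q)
```

```text
pos [ 0.5175 -0.2878  0.2136] tilt [-0.003   0.0032] yaw_y -15.73 F [ 0.   0.4 -0.1] t 8.33 -> shift [-0.0088  0.0098  0.112 ] turn 0.1393
[-39.9  30.1  88.8   0.   61.4 -24.2]
top cup outer [ 0.56667219 -0.03968515] [np.float64(0.03295060707754542), np.int64(36), 72]
top cup inner [ 0.55642264 -0.03894505] [np.float64(0.02402374906862102), np.int64(71), 72]
scene cup outer [ 0.5485855  -0.03935079] [np.float64(0.032479326231101224), np.int64(36), 72]
scene cup inner [ 0.55399121 -0.03959035] [np.float64(0.025101707338820098), np.int64(70), 72]
```

View pics/cupin.png

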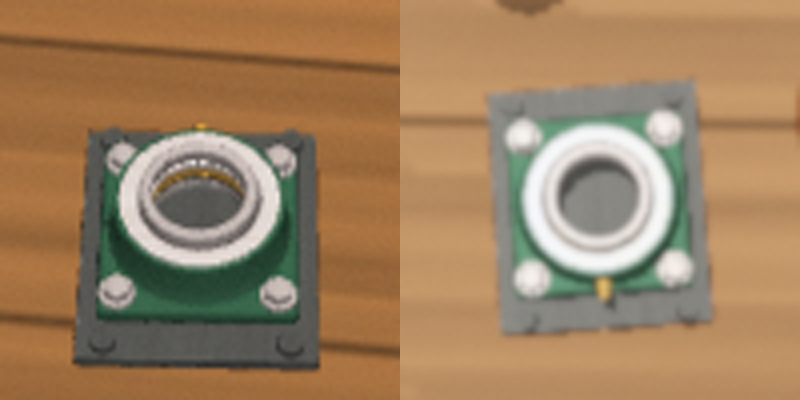

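The cup stands square in the mouth with the rim showing, and both views agree. Next is the drift.

Request:
step_arm --pt "-0.009 0.01 0.05 0 0 0.14 -1" --pt "-0.009 0.01 0.1 0 0 0.14 -1" --pt "-0.009 0.01 0.15 0 0 0.14 -1" --pt "-0.009 0.01 0.15 0 0 0.14 -1" --pt "-0.009 0.01 0.15 0 0 0.14 -1"

```text
time_s: 8.85
position: [0.5195, -0.2922, 0.169]
tcp_rot: [[0.371, 0.928, -0.003], [0.928, -0.371, 0.003], [0.001, -0.004, -1.0]]
force: [-0.7, -0.3, 0.3]
opening: 1.001
grasp_force: 0.0
```

Run:
```python
from h import *
go([.5195,-.291,.106],-22)
```

```text
pos [ 0.5195 -0.2922  0.169 ] tilt [-0.0031  0.0028] yaw_y -21.8 F [-0.7 -0.3  0.3] t 8.85 -> shift [ 0.0034 -0.0007  0.2101] turn 0.0044
```

Request:
step_arm --pt "0.003 0 0.08 0 0 0 -1" --pt "0.003 0 0.15 0 0 0 -1" --pt "0.003 0 0.2 0 0 0 -1" --pt "0.003 0 0.21 0 0 0 -1" --pt "0.003 0 0.21 0 0 0 -1" --pt "0.003 0 0.21 0 0 0 -1"

```text
time_s: 9.35
position: [0.5213, -0.2932, 0.1085]
tcp_rot: [[0.373, 0.928, 0.001], [0.928, -0.373, -0.001], [-0.0, 0.002, -1.0]]
force: [0.8, -0.3, 0.3]
opening: 1.003
grasp_force: 0.0
```

Request:
step_arm --pt "0 0 0 0 0 0 1" --pt "0 0 0 0 0 0 1" --pt "0 0 0 0 0 0 1" --pt "0 0 0 0 0 0 1" --pt "0 0 0 0 0 0 1" --pt "0 0 0 0 0 0 1" --pt "0 0 0 0 0 0 1" --pt "0 0 0 0 0 0 1"

```text
time_s: 10.02
position: [0.5206, -0.2929, 0.1074]
tcp_rot: [[0.373, 0.928, -0.0], [0.928, -0.373, 0.0], [-0.0, -0.0, -1.0]]
force: [0.6, 0.5, -0.6]
opening: 0.48
grasp_force: 0.0
```

Request:
step_arm --pt "0 0 0 0 0 0 1" --pt "0 0 0 0 0 0 1" --pt "0 0 0 0 0 0 1"

```text
time_s: 10.27
position: [0.5205, -0.2929, 0.1074]
tcp_rot: [[0.373, 0.928, -0.0], [0.928, -0.373, 0.0], [0.0, -0.0, -1.0]]
force: [1.3, -0.5, 0.4]
opening: 0.253
grasp_force: 0.0
```

Request:
step_arm --pt "0 0 0 0 0 0 1" --pt "0 0 0 0 0 0 1" --pt "0 0 0 0 0 0 1" --pt "0 0 0 0 0 0 1"

```text
time_s: 10.6
position: [0.5206, -0.2929, 0.1074]
tcp_rot: [[0.374, 0.928, -0.0], [0.928, -0.374, 0.0], [0.0, -0.0, -1.0]]
force: [0.4, 0.8, -0.7]
opening: 0.2
grasp_force: 30.0
```

Request:
step_arm --pt "0 0 -0.04 0 0 0 1" --pt "0 0 -0.08 0 0 0 1" --pt "0 0 -0.12 0 0 0 1" --pt "0 0 -0.16 0 0 0 1" --pt "0 0 -0.24 0 0 0 1" --pt "0 0 -0.32 0 0 0 1" --pt "0 0 -0.32 0 0 0 1" --pt "0 0 -0.32 0 0 0 1"

```text
time_s: 11.27
position: [0.5215, -0.2937, 0.206]
tcp_rot: [[0.373, 0.928, 0.004], [0.928, -0.373, -0.003], [-0.002, 0.005, -1.0]]
force: [-0.2, -0.0, -3.1]
opening: 0.2
grasp_force: 30.0
```

Run:
```python
from h import *
go([.5563,-.0395,.2])
a=capture('scene');b=capture('top');import pickle;pickle.dump((a,b,read_state()),open('c1.pkl','wb'))
f=lambda c,x,y:cv2.resize(c['image'][y:y+100,x:x+100],None,fx=4,fy=4,interpolation=cv2.INTER_CUBIC)
save(np.hstack([f(a,165,90),f(b,380,175)]),'drift.png')
s=read_state();p=np.array(s["position"]);R=np.array(s["tcp_rot"])
print('tip expected px',proj(a,p+R@[0,0,.0974]),'tcp',proj(a,p))
```

```text
pos [ 0.5215 -0.2937  0.206 ] tilt [ 0.004  -0.0034] yaw_y -21.93 F [-0.2 -0.  -3.1] t 11.27 -> shift [ 0.8293 -0.209   0.0174] turn 0.0
tip expected px (np.float64(211.99774075105196), np.float64(156.78034370764848)) tcp (np.float64(201.97223249490486), np.float64(125.30973881728583))
```

View pics/drift.png

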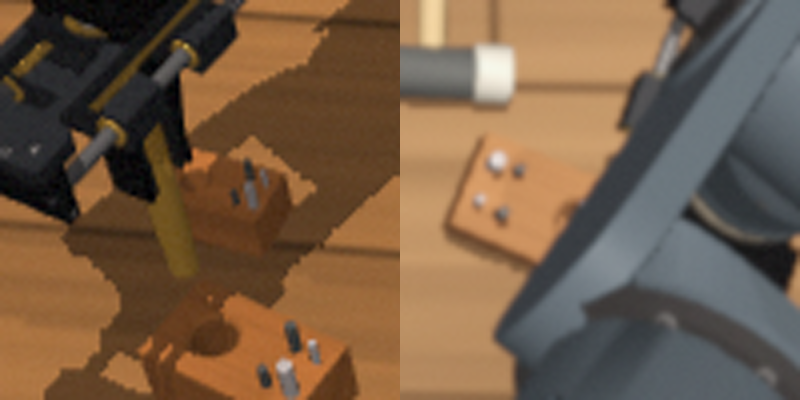

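The drift is held clear of the block. The tip is at about (210.8,158) in the scene view and the empty hole mouth at about (218.3,174.3). I'll measure the drift's offset and lean in the grip, and the hole.

Run:
```python
from h import *
import pickle
a,b,s=pickle.load(open('c1.pkl','rb'))
p=np.array(s["position"]);R=np.array(s["tcp_rot"])
h=cv2.cvtColor(a["image"],cv2.COLOR_RGB2HSV)
x0,y0,x1,y1=195,122,222,165
H=h[y0:y1,x0:x1];m=(abs(H[...,0].astype(int)-24)<5)&(H[...,1]>140)
C=[]
for r in range(m.shape[0]):
    xs=np.nonzero(m[r])[0]
    if len(xs): C.append((r+y0,xs.min()+x0,xs.max()+x0,len(xs)))
print(C)
A=[c for c in C if 140<=c[0]<=155]
k=np.polyfit([c[0] for c in A],[(c[1]+c[2])/2 for c in A],1);print('line u=',k)
# expected centre-line u at several heights (along tool z d) and mm offset in y
for d in(.03,.05,.07,.09,.0974):
    u,v=proj(a,p+R@[0,0,d]); q=p+R@[0,0,d]; up,vp=proj(a,q+[0,.001,0])
    print(d,round(u,2),round(v,2),'meas u',round(np.polyval(k,v),2),'dy mm',round((np.polyval(k,v)-u)/(up-u),2))
# hole: dark region on block top
H=h[160:190,203:235];g=cv2.cvtColor(a["image"],cv2.COLOR_RGB2GRAY)[160:190,203:235];print(g[8:22])
```

```text
[(124, np.int64(205), np.int64(205), 1), (129, np.int64(202), np.int64(202), 1), (131, np.int64(203), np.int64(203), 1), (132, np.int64(205), np.int64(205), 1), (136, np.int64(205), np.int64(205), 1), (138, np.int64(209), np.int64(209), 1), (143, np.int64(204), np.int64(210), 2), (144, np.int64(206), np.int64(206), 1), (145, np.int64(210), np.int64(210), 1), (146, np.int64(207), np.int64(210), 2), (147, np.int64(205), np.int64(205), 1), (148, np.int64(209), np.int64(209), 1), (149, np.int64(208), np.int64(208), 1), (150, np.int64(206), np.int64(212), 2), (151, np.int64(206), np.int64(206), 1), (152, np.int64(207), np.int64(209), 2), (153, np.int64(211), np.int64(211), 1), (155, np.int64(210), np.int64(210), 1), (157, np.int64(211), np.int64(211), 1), (158, np.int64(209), np.int64(209), 1)]
line u= [  0.21382464 176.3542227 ]
0.03 205.24 135.55 meas u 205.34 dy mm 0.21
0.05 207.32 142.1 meas u 206.74 dy mm -1.21
0.07 209.34 148.43 meas u 208.09 dy mm -2.64
0.09 211.29 154.56 meas u 209.4 dy mm -4.07
0.0974 212.0 156.78 meas u 209.88 dy mm -4.59
[[ 65  63  68  63  67  69  70  72  67  7
[... 1122 characters left out ...]
3 121 121 122 122 121 123 119 119]
 [ 75  71  72 111 118  76  73  72  70  62  53  53  51  54  59  57  60  58
   66  73 105 120 119 118 122 122 119 119 121 123 119 122]
 [ 72  73 117 126  86  69  72  85 114 117  75  79  58  55  54  59  59  77
   96 114 120 120 122 120 120 120 120 120 120 122 120 121]
 [ 69  73 125  93  74  71  72 113 123 127 118 118 108 102 100  98 111 116
  121 124 124 121 122 122 124 122 120 116 119 120 119 119]
 [ 61  81  88  73  71  71 115 127 125 123 124 124 122 122 124 119 121 118
  122 123 126 125 122 123 120 123 120 112 119 119 120 147]
 [ 61  72  64  66  69  71 124 125 125 124 122 124 123 120 124 126 123 123
  119 120 120 123 123 123 121 121 107  92 106 118 120 179]]
```

Run:
```python
from h import *
import pickle
a,b,s=pickle.load(open('c1.pkl','rb'))
p=np.array(s["position"]);R=np.array(s["tcp_rot"])
I=cv2.GaussianBlur(a["image"].astype(np.float32),(0,0),.6);q=I[...,1]/(I[...,0]+1)
C=[]
for v in range(140,162):
    r=q[v,198:222]; m=r>.5*(np.percentile(r,85)+np.percentile(r,15)) if 0 else r>.74
    xs=np.nonzero(m)[0]+198
    C.append((v,xs.min() if len(xs) else 0,xs.max() if len(xs) else 0,len(xs)))
print(C); print((q[150,198:222]*100).astype(int),(q[156,198:222]*100).astype(int),(q[159,198:222]*100).astype(int))
A=[c for c in C if 6<=c[3]<=11 and c[2]-c[1]==c[3]-1 and c[0]<158]
k=np.polyfit([c[0] for c in A],[(c[1]+c[2])/2 for c in A],1);print('line u=',k,len(A))
for d in(.0,.03,.05,.07,.09,.0974):
    Q=p+R@[0,0,d];u,v=proj(a,Q);up,vp=proj(a,Q+R@[.001,0,0])
    print(d,round(u,2),round(v,2),'meas u',round(np.polyval(k,v),2),'dx_tool mm',round((np.polyval(k,v)-u)/(up-u-k[0]*(vp-v)),2))
print('hole',onz(a,218.3,174.2,.045))
```

```text
[(140, 0, 0, 0), (141, 0, 0, 0), (142, 0, 0, 0), (143, 0, 0, 0), (144, 0, 0, 0), (145, 0, 0, 0), (146, np.int64(207), np.int64(210), 2), (147, 0, 0, 0), (148, 0, 0, 0), (149, np.int64(208), np.int64(208), 1), (150, 0, 0, 0), (151, 0, 0, 0), (152, 0, 0, 0), (153, np.int64(209), np.int64(209), 1), (154, 0, 0, 0), (155, 0, 0, 0), (156, 0, 0, 0), (157, np.int64(210), np.int64(210), 1), (158, 0, 0, 0), (159, 0, 0, 0), (160, 0, 0, 0), (161, 0, 0, 0)]
[66 66 65 66 68 68 69 72 73 73 73 73 72 71 72 67 63 62 60 59 60 59 58 59] [67 67 67 66 66 67 67 67 68 72 72 73 73 72 72 73 71 66 66 67 66 66 66 66] [66 66 67 67 66 66 65 66 66 65 67 69 69 69 69 68 66 65 64 65 66 65 67 66]Traceback (most recent call last):
  File "<stdin>", line 13, in <module>
    raise TypeError("expected non-empty vector for x")
TypeError: expected non-empty vector for x
```

```bash
cat > lean.py <<'E'
from h import *
import pickle,sys
def lean(a,s,v0,v1,half=11,th=.695,L=.0974):
    p=np.array(s["position"]);R=np.array(s["tcp_rot"])
    I=cv2.GaussianBlur(a["image"].astype(np.float32),(0,0),.6);q=I[...,1]/(I[...,0]+1)
    u0,w0=proj(a,p);u1,w1=proj(a,p+R@[0,0,L]);A=[]
    for v in range(v0,v1):
        c=int(round(u0+(v-w0)*(u1-u0)/(w1-w0)));xs=np.nonzero(q[v,c-half:c+half]>th)[0]+c-half
        if 6<=len(xs)<=11 and np.ptp(xs)<=10: A.append((v,(xs.min()+xs.max())/2,len(xs)))
    A=np.array(A);k=np.polyfit(A[:,0],A[:,1],1);print(len(A),'line',k,'w',A[:,2].mean())
    for d in(0,.05,.07,L):
        Q=p+R@[0,0,d];u,v=proj(a,Q);up,vp=proj(a,Q+R@[.001,0,0])
        print(d,round(u,2),round(v,2),'meas',round(np.polyval(k,v),2),'dx_tool mm',round((np.polyval(k,v)-u)/(up-u-k[0]*(vp-v)),2))
E
python3 - <<'E'
from lean import *
a,b,s=pickle.load(open('c1.pkl','rb'))
lean(a,s,138,158)
print('hole',onz(a,218.3,174.2,.045))
E
```

```text
19 line [  0.33859649 157.67719298] w 9.210526315789474
0 201.97 125.31 meas 200.11 dx_tool mm -5.24
0.05 207.32 142.1 meas 205.79 dx_tool mm -4.48
0.07 209.34 148.43 meas 207.94 dx_tool mm -4.18
0.0974 212.0 156.78 meas 210.76 dx_tool mm -3.76
hole [ 0.5200386  -0.29038423  0.045     ]
```

Request:
step_arm --pt "0.41 -0.1 0 0 0 0 1" --pt "0.41 -0.1 0 0 0 0 1" --pt "0.41 -0.1 0 0 0 0 1" --pt "0.83 -0.21 0 0 0 0 1" --pt "0.83 -0.21 0 0 0 0 1" --pt "0.83 -0.21 0 0 0 0 1" --pt "0.83 -0.21 0 0 0 0 1" --pt "0.83 -0.21 0 0 0 0 1"

```text
time_s: 12.03
position: [0.5539, -0.0351, 0.202]
tcp_rot: [[0.369, 0.93, -0.004], [0.93, -0.369, 0.001], [-0.0, -0.004, -1.0]]
force: [0.3, -0.6, -2.6]
opening: 0.199
grasp_force: 30.0
```

Request:
step_arm --pt "0 0 0.03 0 0 0 1" --pt "0 0 0.06 0 0 0 1" --pt "0 0 0.06 0 0 0 1" --pt "0 0 0.06 0 0 0 1"

```text
time_s: 12.37
position: [0.5542, -0.0399, 0.184]
tcp_rot: [[0.376, 0.927, -0.003], [0.927, -0.376, 0.001], [-0.001, -0.003, -1.0]]
force: [-0.0, -0.2, -2.4]
opening: 0.202
grasp_force: 30.0
```

Run:
```python
from lean import *
s=read_state();go([.5563,-.0395,.18])
a=capture('scene');pickle.dump((a,s),open('c2.pkl','wb'))
p=np.array(s["position"]);R=np.array(s["tcp_rot"])
u,v=proj(a,p+R@[0,0,.0974]);print('exp tip',u,v,'tcp',proj(a,p),'bore',proj(a,[.5563,-.0395,.052]))
u,v=int(u),int(v)
x0,y0=u-50,v-60;print('crop origin',x0,y0)
save(cv2.resize(a['image'][y0:y0+110,x0:x0+110],None,fx=5,fy=5,interpolation=cv2.INTER_CUBIC),'overbore.png')
lean(a,s,v-22,v-1,half=9)
```

```text
pos [ 0.5542 -0.0399  0.184 ] tilt [-0.0031  0.0006] yaw_y -22.07 F [-0.  -0.2 -2.4] t 12.37 -> shift [0.0038 0.006  0.0132] turn 0.0
exp tip 329.05422149205924 184.74115079300853 tcp (np.float64(328.8624207642322), np.float64(154.99625431341536)) bore (np.float64(329.1321931378803), np.float64(195.16423467892872))
crop origin 279 124Traceback (most recent call last):
  File "<stdin>", line 9, in <module>
  File "lean.py", line 10, in lean
    A=np.array(A);k=np.polyfit(A[:,0],A[:,1],1);print(len(A),'line',k,'w',A[:,2].mean())
                               ~^^^^^
IndexError: too many indices for array: array is 1-dimensional, but 2 were indexed
```

View pics/overbore.png

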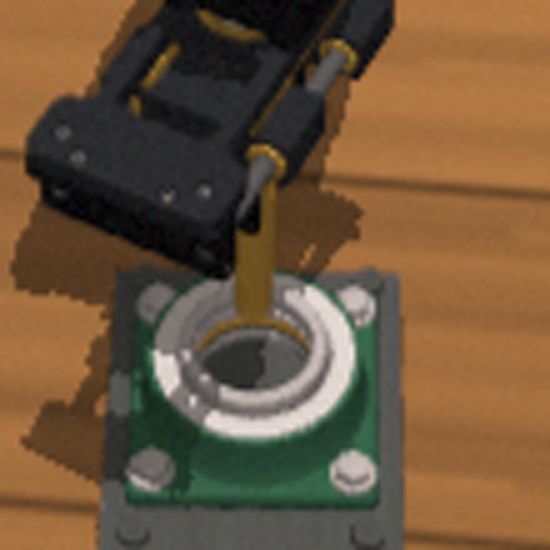

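The drift hangs upright over the bore. Its tip's front edge is at about (329.4,187.2), against a predicted tip centre of (329.1,184.7). That is on the tool axis to within about 1 mm. I'll confirm numerically and compute the push points.

Run:
```python
from lean import *
a,s=pickle.load(open('c2.pkl','rb'))
h=cv2.cvtColor(a["image"],cv2.COLOR_RGB2HSV)
for v in range(164,190,3):
    q=h[v,318:342];xs=np.nonzero((abs(q[:,0].astype(int)-21)<7)&(q[:,1]>120))[0]+318
    print(v,xs.min(),xs.max(),len(xs),(xs.min()+xs.max())/2)
x=np.array([.556,-.0395])
for z,r in((.0605,.025),(.052,.046)):
    y=x.copy()
    for _ in range(3):y,*q=circ(rim(a,y,r,z,inner=r<.03),r)
    print(z,y,q)
for sgn in(1,-1):
    t=np.array([.5563,-.0395])+sgn*.021*np.array([.375,.927]); go([*t,.16])
```

```text
164 331 340 5 335.5
167 331 340 7 335.5
170 326 337 9 331.5
173 326 340 11 333.0
176 326 336 9 331.0
179 326 332 7 329.0
182 326 332 7 329.0
185 326 332 7 329.0
188 324 335 12 329.5
0.0605 [ 0.55364444 -0.03981051] [np.float64(0.02526854371145413), np.int64(54), 72]
0.052 [ 0.55153031 -0.03922453] [np.float64(0.044914557007304456), np.int64(36), 72]
pos [ 0.5547 -0.0399  0.1846] tilt [-0.0016  0.0003] yaw_y -22.07 F [ 1.1 -0.2 -3.4] t 12.42 -> shift [0.0731 0.0045 0.082 ] turn 0.0
pos [ 0.5547 -0.0399  0.1846] tilt [-0.0016  0.0003] yaw_y -22.07 F [ 1.1 -0.2 -3.4] t 12.42 -> shift [-0.0669  0.0046  0.0821] turn 0.0
```

Request:
step_arm --pt "0.073 0.005 0.03 0 0 0 1" --pt "0.073 0.005 0.05 0 0 0 1" --pt "0.073 0.005 0.065 0 0 0 1" --pt "0.073 0.005 0.065 0 0 0 1"

```text
time_s: 12.75
position: [0.5639, -0.0192, 0.165]
tcp_rot: [[0.374, 0.928, -0.002], [0.928, -0.374, 0.0], [-0.001, -0.002, -1.0]]
force: [-0.1, 0.4, -2.4]
opening: 0.198
grasp_force: 30.0
```

Request:
step_arm --pt "0 0 0.007 0 0 0 1" --pt "0 0 0.01 0 0 0 1" --pt "0 0 0.01 0 0 0 1"

```text
time_s: 13.0
position: [0.5646, -0.0191, 0.163]
tcp_rot: [[0.374, 0.927, -0.0], [0.927, -0.374, -0.0], [-0.0, 0.0, -1.0]]
force: [0.1, -0.8, -2.7]
opening: 0.2
grasp_force: 30.0
```

Run:
```python
from h import *
t=np.array([.5563,-.0395])+.021*np.array([.375,.927]); go([*t,.158])
```

```text
pos [ 0.5646 -0.0191  0.163 ] tilt [-0.     -0.0001] yaw_y -21.97 F [ 0.1 -0.8 -2.7] t 13.0 -> shift [-0.0034 -0.0002  0.0167] turn 0.0
```

Request:
step_arm --pt "-0.003 0 0.005 0 0 0 1" --pt "-0.003 0 0.007 0 0 0 1" --pt "-0.003 0 0.007 0 0 0 1"

```text
time_s: 13.25
position: [0.5643, -0.0196, 0.1609]
tcp_rot: [[0.374, 0.928, -0.0], [0.928, -0.374, -0.0], [-0.0, -0.0, -1.0]]
force: [0.5, 0.3, -2.8]
opening: 0.199
grasp_force: 30.0
```

Request:
step_arm --pt "0 0 0.004 0 0 0 1" --pt "0 0 0.004 0 0 0 1" --pt "0 0 0.004 0 0 0 1"

```text
time_s: 13.5
position: [0.5643, -0.0195, 0.1596]
tcp_rot: [[0.373, 0.928, -0.0], [0.928, -0.373, 0.0], [-0.0, -0.0, -1.0]]
force: [0.4, -0.2, -1.5]
opening: 0.2
grasp_force: 30.0
```

Request:
step_arm --pt "0 0 0.004 0 0 0 1" --pt "0 0 0.004 0 0 0 1" --pt "0 0 0.004 0 0 0 1"

```text
time_s: 13.75
position: [0.5645, -0.0195, 0.1585]
tcp_rot: [[0.373, 0.928, 0.0], [0.928, -0.373, -0.0], [0.0, 0.0, -1.0]]
force: [0.3, -0.2, -1.7]
opening: 0.193
grasp_force: 30.0
```

Request:
step_arm --pt "0 0 0.003 0 0 0 1" --pt "0 0 0.003 0 0 0 1" --pt "0 0 0.003 0 0 0 1"

```text
time_s: 14.0
position: [0.5646, -0.0194, 0.1579]
tcp_rot: [[0.374, 0.928, 0.001], [0.928, -0.374, 0.0], [0.0, 0.001, -1.0]]
force: [-0.9, 1.1, 1.9]
opening: 0.199
grasp_force: 30.0
```

Request:
step_arm --pt "0 0 0.003 0 0 0 1" --pt "0 0 0.003 0 0 0 1" --pt "0 0 0.003 0 0 0 1"

```text
time_s: 14.25
position: [0.5647, -0.0192, 0.1571]
tcp_rot: [[0.374, 0.928, 0.001], [0.928, -0.374, 0.0], [0.001, 0.001, -1.0]]
force: [0.2, 1.3, 3.2]
opening: 0.203
grasp_force: 30.0
```

Contact is at TCP ≈0.1585, with about 6 N on side A. I'll push one more small step, then do side B.

Request:
step_arm --pt "0 0 0.003 0 0 0 1" --pt "0 0 0.003 0 0 0 1" --pt "0 0 0.003 0 0 0 1"

```text
time_s: 14.5
position: [0.5648, -0.0191, 0.156]
tcp_rot: [[0.374, 0.928, 0.001], [0.928, -0.374, 0.001], [0.001, 0.001, -1.0]]
force: [0.3, 3.2, 4.4]
opening: 0.201
grasp_force: 30.0
```

Request:
step_arm --pt "0 0 -0.02 0 0 0 1" --pt "-0.07 0 -0.025 0 0 0 1" --pt "-0.14 0 -0.025 0 0 0 1" --pt "-0.14 0 -0.01 0 0 0 1" --pt "-0.14 0 -0.003 0 0 0 1" --pt "-0.14 0 -0.003 0 0 0 1"

```text
time_s: 15.0
position: [0.5486, -0.0593, 0.1564]
tcp_rot: [[0.374, 0.928, -0.001], [0.928, -0.374, -0.001], [-0.001, -0.0, -1.0]]
force: [-0.2, -1.9, -0.9]
opening: 0.199
grasp_force: 30.0
```

Run:
```python
from h import *
t=np.array([.5563,-.0395])-.021*np.array([.375,.927]); go([*t,.158])
```

```text
pos [ 0.5486 -0.0593  0.1564] tilt [-0.0007 -0.0011] yaw_y -21.94 F [-0.2 -1.9 -0.9] t 15.0 -> shift [ 0.0008 -0.0008 -0.0054] turn 0.0
```

Request:
step_arm --pt "0 0 0.003 0 0 0 1" --pt "0 0 0.003 0 0 0 1" --pt "0 0 0.003 0 0 0 1"

```text
time_s: 15.25
position: [0.549, -0.0582, 0.1559]
tcp_rot: [[0.373, 0.928, 0.0], [0.928, -0.373, -0.0], [-0.0, 0.001, -1.0]]
force: [-0.7, -0.6, 1.9]
opening: 0.202
grasp_force: 30.0
```

Request:
step_arm --pt "0 0 0.003 0 0 0 1" --pt "0 0 0.003 0 0 0 1" --pt "0 0 0.003 0 0 0 1"

```text
time_s: 15.5
position: [0.549, -0.0584, 0.1551]
tcp_rot: [[0.373, 0.928, 0.001], [0.928, -0.373, -0.0], [-0.0, 0.001, -1.0]]
force: [-1.3, -2.3, 3.1]
opening: 0.197
grasp_force: 30.0
```

Request:
step_arm --pt "0 0 0.003 0 0 0 1" --pt "0 0 0.003 0 0 0 1" --pt "0 0 0.003 0 0 0 1"

```text
time_s: 15.75
position: [0.5489, -0.0586, 0.1541]
tcp_rot: [[0.373, 0.928, 0.001], [0.928, -0.373, -0.0], [-0.0, 0.001, -1.0]]
force: [-0.8, -2.9, 3.7]
opening: 0.2
grasp_force: 30.0
```

Request:
step_arm --pt "0 0 -0.02 0 0 0 1" --pt "0.07 0 -0.03 0 0 0 1" --pt "0.14 0 -0.03 0 0 0 1" --pt "0.14 0 -0.02 0 0 0 1" --pt "0.14 0 -0.01 0 0 0 1" --pt "0.14 0 -0.007 0 0 0 1" --pt "0.14 0 -0.004 0 0 0 1" --pt "0.14 0 -0.002 0 0 0 1"

```text
time_s: 16.42
position: [0.5641, -0.0192, 0.1548]
tcp_rot: [[0.375, 0.927, -0.0], [0.927, -0.375, 0.002], [0.001, -0.001, -1.0]]
force: [0.5, 3.0, 4.0]
opening: 0.2
grasp_force: 30.0
```

Request:
step_arm --pt "0 0 0.002 0 0 0 1" --pt "0 0 0.004 0 0 0 1" --pt "0 0 0.004 0 0 0 1"

```text
time_s: 16.67
position: [0.5644, -0.0195, 0.1536]
tcp_rot: [[0.374, 0.927, 0.0], [0.927, -0.374, 0.0], [0.001, 0.0, -1.0]]
force: [-0.9, 2.7, 4.9]
opening: 0.2
grasp_force: 30.0
```

Run:
```python
from h import *
t=np.array([.5563,-.0395])+.021*np.array([.375,.927]); go([*t,.153])
```

```text
pos [ 0.5644 -0.0195  0.1536] tilt [0.0004 0.0005] yaw_y -21.97 F [-0.9  2.7  4.9] t 16.67 -> shift [-0.0018 -0.0001  0.002 ] turn 0.0
```

Request:
step_arm --pt "-0.002 0 0.002 0 0 0 1" --pt "-0.002 0 0.004 0 0 0 1" --pt "-0.002 0 0.004 0 0 0 1"

```text
time_s: 16.92
position: [0.5646, -0.0202, 0.1523]
tcp_rot: [[0.374, 0.928, 0.001], [0.928, -0.374, -0.0], [0.0, 0.001, -1.0]]
force: [0.1, 3.0, 5.2]
opening: 0.199
grasp_force: 30.0
```

Request:
step_arm --pt "0 0 -0.02 0 0 0 1" --pt "-0.07 0 -0.03 0 0 0 1" --pt "-0.138 0 -0.03 0 0 0 1" --pt "-0.138 0 -0.02 0 0 0 1" --pt "-0.138 0 -0.01 0 0 0 1" --pt "-0.138 0 -0.006 0 0 0 1" --pt "-0.138 0 -0.003 0 0 0 1" --pt "-0.138 0 0 0 0 0 1"

```text
time_s: 17.58
position: [0.5491, -0.0588, 0.1526]
tcp_rot: [[0.372, 0.928, 0.001], [0.928, -0.372, -0.002], [-0.001, 0.001, -1.0]]
force: [-1.2, -3.5, 4.0]
opening: 0.2
grasp_force: 30.0
```

Request:
step_arm --pt "0 0 0.002 0 0 0 1" --pt "0 0 0.003 0 0 0 1" --pt "0 0 0.003 0 0 0 1"

```text
time_s: 17.83
position: [0.5493, -0.0585, 0.1516]
tcp_rot: [[0.373, 0.928, 0.001], [0.928, -0.373, -0.001], [-0.0, 0.002, -1.0]]
force: [-1.3, -3.0, 4.7]
opening: 0.202
grasp_force: 30.0
```

Run:
```python
from h import *
t=np.array([.5563,-.0395])-.021*np.array([.375,.927]); go([*t,.151])
```

```text
pos [ 0.5493 -0.0585  0.1516] tilt [ 0.0013 -0.0009] yaw_y -21.89 F [-1.3 -3.   4.7] t 17.83 -> shift [-0.0024 -0.002   0.0021] turn 0.0
```

Request:
step_arm --pt "0 0 0.002 0 0 0 1" --pt "0 0 0.004 0 0 0 1" --pt "0 0 0.004 0 0 0 1"

```text
time_s: 18.08
position: [0.5492, -0.0586, 0.1504]
tcp_rot: [[0.373, 0.928, 0.001], [0.928, -0.373, -0.001], [-0.0, 0.001, -1.0]]
force: [-0.9, -2.5, 5.2]
opening: 0.197
grasp_force: 30.0
```

Request:
step_arm --pt "0 0 -0.02 0 0 0 1" --pt "0.07 0 -0.03 0 0 0 1" --pt "0.138 0 -0.03 0 0 0 1" --pt "0.138 0 -0.02 0 0 0 1" --pt "0.138 0 -0.01 0 0 0 1" --pt "0.138 0 -0.006 0 0 0 1" --pt "0.138 0 -0.003 0 0 0 1" --pt "0.138 0 0 0 0 0 1"

```text
time_s: 18.75
position: [0.5642, -0.0195, 0.1506]
tcp_rot: [[0.375, 0.927, 0.001], [0.927, -0.375, 0.002], [0.002, -0.0, -1.0]]
force: [0.3, 4.9, 6.9]
opening: 0.197
grasp_force: 30.0
```

Request:
step_arm --pt "0 0 0.002 0 0 0 1" --pt "0 0 0.003 0 0 0 1" --pt "0 0 0.003 0 0 0 1"

```text
time_s: 19.0
position: [0.5643, -0.0195, 0.15]
tcp_rot: [[0.376, 0.927, 0.001], [0.927, -0.376, 0.002], [0.003, 0.0, -1.0]]
force: [0.4, 4.7, 5.0]
opening: 0.194
grasp_force: 30.0
```

Run:
```python
from h import *
t=np.array([.5563,-.0395])+.021*np.array([.375,.927]); go([*t,.149])
```

```text
pos [ 0.5643 -0.0195  0.15  ] tilt [0.0011 0.0025] yaw_y -22.06 F [0.4 4.7 5. ] t 19.0 -> shift [-0.0018  0.0002  0.0033] turn 0.0
```

Request:
step_arm --pt "-0.002 0 0.002 0 0 0 1" --pt "-0.002 0 0.004 0 0 0 1" --pt "-0.002 0 0.004 0 0 0 1"

```text
time_s: 19.25
position: [0.5644, -0.0201, 0.149]
tcp_rot: [[0.376, 0.927, 0.002], [0.927, -0.376, 0.002], [0.003, 0.001, -1.0]]
force: [-0.1, 3.9, 7.3]
opening: 0.199
grasp_force: 30.0
```

Request:
step_arm --pt "0 0 -0.02 0 0 0 1" --pt "-0.07 0 -0.03 0 0 0 1" --pt "-0.136 0 -0.03 0 0 0 1" --pt "-0.136 0 -0.02 0 0 0 1" --pt "-0.136 0 -0.01 0 0 0 1" --pt "-0.136 0 -0.006 0 0 0 1" --pt "-0.136 0 -0.003 0 0 0 1" --pt "-0.136 0 0 0 0 0 1"

```text
time_s: 19.92
position: [0.5487, -0.0593, 0.1487]
tcp_rot: [[0.372, 0.928, -0.001], [0.928, -0.372, -0.003], [-0.003, 0.0, -1.0]]
force: [-2.1, -3.7, 8.9]
opening: 0.2
grasp_force: 30.0
```

Request:
step_arm --pt "0 0 0.002 0 0 0 1" --pt "0 0 0.003 0 0 0 1" --pt "0 0 0.003 0 0 0 1"

```text
time_s: 20.17
position: [0.5487, -0.0593, 0.1482]
tcp_rot: [[0.371, 0.928, -0.0], [0.928, -0.371, -0.003], [-0.003, 0.001, -1.0]]
force: [-2.7, -4.7, 6.9]
opening: 0.203
grasp_force: 30.0
```

Run:
```python
from h import *
t=np.array([.5563,-.0395])-.021*np.array([.375,.927]); go([*t,.148])
```

```text
pos [ 0.5487 -0.0593  0.1482] tilt [-0.0004 -0.003 ] yaw_y -21.8 F [-2.7 -4.7  6.9] t 20.17 -> shift [ 0.0007 -0.0012  0.0006] turn 0.0
```

Request:
step_arm --pt "0 0 0.002 0 0 0 1" --pt "0 0 0.003 0 0 0 1" --pt "0 0 0.003 0 0 0 1"

```text
time_s: 20.42
position: [0.5488, -0.0591, 0.1478]
tcp_rot: [[0.372, 0.928, 0.0], [0.928, -0.372, -0.003], [-0.002, 0.001, -1.0]]
force: [-3.5, -3.1, 12.0]
opening: 0.203
grasp_force: 30.0
```

Request:
step_arm --pt "0 0 -0.02 0 0 0 1" --pt "0.07 0 -0.03 0 0 0 1" --pt "0.137 0 -0.03 0 0 0 1" --pt "0.137 0 -0.02 0 0 0 1" --pt "0.137 0 -0.01 0 0 0 1" --pt "0.137 0 -0.006 0 0 0 1" --pt "0.137 0 -0.003 0 0 0 1" --pt "0.137 0 -0.001 0 0 0 1"

```text
time_s: 21.08
position: [0.5646, -0.0192, 0.1479]
tcp_rot: [[0.375, 0.927, 0.002], [0.927, -0.375, 0.003], [0.003, 0.0, -1.0]]
force: [-1.4, 5.4, 14.1]
opening: 0.199
grasp_force: 30.0
```

Request:
step_arm --pt "0 0 0.002 0 0 0 1" --pt "0 0 0.003 0 0 0 1" --pt "0 0 0.003 0 0 0 1"

```text
time_s: 21.33
position: [0.5646, -0.0193, 0.1479]
tcp_rot: [[0.375, 0.927, 0.002], [0.927, -0.375, 0.003], [0.003, 0.001, -1.0]]
force: [-1.9, 4.5, 14.2]
opening: 0.2
grasp_force: 30.0
```

Run:
```python
from h import *
t=np.array([.5563,-.0395])+.021*np.array([.375,.927]); go([*t,.148])
```

```text
pos [ 0.5646 -0.0193  0.1479] tilt [0.0022 0.0029] yaw_y -22.05 F [-1.9  4.5 14.2] t 21.33 -> shift [-0.0027 -0.0003 -0.0005] turn 0.0
```

Both sides have now stalled at TCP ≈0.1479 (rim about 1.5 mm below the face) under 15–17 N, so the cup looks home. I'll recheck B, then test the two cross points.

Request:
step_arm --pt "0 0 -0.02 0 0 0 1" --pt "-0.07 0 -0.03 0 0 0 1" --pt "-0.138 0 -0.03 0 0 0 1" --pt "-0.138 0 -0.02 0 0 0 1" --pt "-0.138 0 -0.01 0 0 0 1" --pt "-0.138 0 -0.005 0 0 0 1" --pt "-0.138 0 -0.002 0 0 0 1" --pt "-0.138 0 -0.001 0 0 0 1"

```text
time_s: 22.0
position: [0.5484, -0.0595, 0.1476]
tcp_rot: [[0.372, 0.928, -0.001], [0.928, -0.372, -0.002], [-0.002, -0.0, -1.0]]
force: [-5.5, -0.9, 15.8]
opening: 0.199
grasp_force: 30.0
```

Request:
step_arm --pt "0 0 0 0 0 0 1" --pt "0 0 0 0 0 0 1"

```text
time_s: 22.17
position: [0.5484, -0.0594, 0.1477]
tcp_rot: [[0.372, 0.928, -0.001], [0.928, -0.372, -0.003], [-0.003, 0.0, -1.0]]
force: [-3.8, -2.7, 14.5]
opening: 0.202
grasp_force: 30.0
```

Request:
step_arm --pt "0 0 -0.02 0 0 0 1" --pt "0.035 0.035 -0.03 0 0 0 1" --pt "0.069 0.07 -0.03 0 0 0 1" --pt "0.069 0.07 -0.02 0 0 0 1" --pt "0.069 0.07 -0.01 0 0 0 1" --pt "0.069 0.07 -0.007 0 0 0 1" --pt "0.069 0.07 -0.005 0 0 0 1" --pt "0.069 0.07 -0.005 0 0 0 1"

```text
time_s: 22.83
position: [0.5759, -0.047, 0.148]
tcp_rot: [[0.374, 0.927, 0.001], [0.927, -0.374, 0.001], [0.001, 0.001, -1.0]]
force: [0.9, 2.6, 4.9]
opening: 0.202
grasp_force: 30.0
```

Run:
```python
from h import *
t=np.array([.5563,-.0395])+.021*np.array([.927,-.375]); go([*t,.148])
```

```text
pos [ 0.5759 -0.047   0.148 ] tilt [0.0013 0.0007] yaw_y -21.96 F [0.9 2.6 4.9] t 22.83 -> shift [-0.0012  0.     -0.    ] turn 0.0
```

Request:
step_arm --pt "-0.001 0 0.002 0 0 0 1" --pt "-0.001 0 0.003 0 0 0 1" --pt "-0.001 0 0.003 0 0 0 1"

```text
time_s: 23.08
position: [0.5759, -0.0472, 0.1479]
tcp_rot: [[0.374, 0.927, 0.002], [0.927, -0.374, 0.001], [0.002, 0.001, -1.0]]
force: [-1.3, 2.1, 8.2]
opening: 0.199
grasp_force: 30.0
```

Request:
step_arm --pt "0 0 -0.02 0 0 0 1" --pt "0 -0.07 -0.03 0 0 0 1" --pt "0 -0.14 -0.03 0 0 0 1" --pt "0 -0.14 -0.02 0 0 0 1" --pt "0 -0.14 -0.01 0 0 0 1" --pt "0 -0.14 -0.006 0 0 0 1" --pt "0 -0.14 -0.003 0 0 0 1" --pt "0 -0.14 -0.003 0 0 0 1"

```text
time_s: 23.75
position: [0.5354, -0.0318, 0.1479]
tcp_rot: [[0.374, 0.928, -0.004], [0.928, -0.374, 0.001], [-0.001, -0.004, -1.0]]
force: [-5.1, 0.9, 8.8]
opening: 0.199
grasp_force: 30.0
```

Run:
```python
from h import *
t=np.array([.5563,-.0395])-.021*np.array([.927,-.375]); go([*t,.148])
```

```text
pos [ 0.5354 -0.0318  0.1479] tilt [-0.0043  0.0011] yaw_y -21.94 F [-5.1  0.9  8.8] t 23.75 -> shift [ 0.0022  0.0041 -0.0003] turn 0.0
```

Request:
step_arm --pt "0 0.003 0.002 0 0 0 1" --pt "0 0.003 0.003 0 0 0 1" --pt "0 0.003 0.003 0 0 0 1"

```text
time_s: 24.0
position: [0.5358, -0.0319, 0.1477]
tcp_rot: [[0.374, 0.928, -0.005], [0.928, -0.374, 0.001], [-0.001, -0.005, -1.0]]
force: [-6.0, 2.3, 13.9]
opening: 0.199
grasp_force: 30.0
```

Request:
step_arm --pt "0 0 -0.02 0 0 0 1" --pt "0 0.07 -0.03 0 0 0 1" --pt "0 0.137 -0.03 0 0 0 1" --pt "0 0.137 -0.02 0 0 0 1" --pt "0 0.137 -0.01 0 0 0 1" --pt "0 0.137 -0.002 0 0 0 1" --pt "0 0.137 0 0 0 0 1" --pt "0 0.137 0.002 0 0 0 1"

```text
time_s: 24.67
position: [0.5769, -0.0482, 0.1478]
tcp_rot: [[0.373, 0.928, 0.004], [0.928, -0.373, -0.002], [-0.0, 0.004, -1.0]]
force: [-1.1, -0.5, 13.3]
opening: 0.197
grasp_force: 30.0
```

Request:
step_arm --pt "0 0 0.002 0 0 0 1" --pt "0 0 0.002 0 0 0 1"

```text
time_s: 24.83
position: [0.5769, -0.0482, 0.1478]
tcp_rot: [[0.373, 0.928, 0.004], [0.928, -0.373, -0.002], [-0.0, 0.004, -1.0]]
force: [-2.3, -0.8, 13.0]
opening: 0.199
grasp_force: 30.0
```

The cup holds firm at all four points under about 16 N, all at TCP 0.1477–0.1479. I'll take the drift back.

Request:
step_arm --pt "0 0 -0.05 0 0 0 1" --pt "0 -0.05 -0.15 0 0 0 1" --pt "0 -0.07 -0.22 0 0 0 1" --pt "0 -0.07 -0.22 0 0 0 1" --pt "0 -0.07 -0.22 0 0 0 1"

```text
time_s: 25.25
position: [0.5561, -0.0397, 0.2117]
tcp_rot: [[0.373, 0.928, 0.002], [0.928, -0.373, -0.001], [0.0, 0.002, -1.0]]
force: [-0.1, -0.7, -2.8]
opening: 0.201
grasp_force: 30.0
```

Run:
```python
from h import *
go([.5205,-.292,.205],-22)
a=capture('scene');b=capture('top');import pickle;pickle.dump((a,b,read_state()),open('c3.pkl','wb'))
x0,y0=275,110
save(cv2.resize(a['image'][y0:y0+120,x0:x0+120],None,fx=5,fy=5,interpolation=cv2.INTER_CUBIC),'home.png')
s=read_state();p=np.array(s["position"]);R=np.array(s["tcp_rot"])
print('exp tip',proj(a,p+R@[0,0,.0974]),'tcp',proj(a,p))
h=cv2.cvtColor(a["image"],cv2.COLOR_RGB2HSV);u,v=map(int,proj(a,p+R@[0,0,.0974]))
for r in range(v-14,v+6,2):
    q=h[r,u-12:u+12];xs=np.nonzero((abs(q[:,0].astype(int)-21)<7)&(q[:,1]>120))[0]+u-12
    print(r,(xs.min(),xs.max(),len(xs)) if len(xs) else None)
# hole in block from the top view: dark blob
g=cv2.cvtColor(b["image"],cv2.COLOR_RGB2GRAY)[205:250,395:440]
m=(cv2.GaussianBlur(g,(3,3),0)<75).astype(np.uint8)
for k in cv2.findContours(m,cv2.RETR_EXTERNAL,cv2.CHAIN_APPROX_NONE)[0]:
    if cv2.contourArea(k)>12:
        (x,y),(w,hh),_=cv2.minAreaRect(k);print('blob',x+395,y+205,w,hh,onz(b,x+395,y+205,.045))
```

```text
pos [ 0.5561 -0.0397  0.2117] tilt [ 0.0017 -0.0006] yaw_y -21.91 F [-0.1 -0.7 -2.8] t 25.25 -> shift [-0.8247  0.2036  0.0225] turn 0.0019
exp tip (np.float64(329.0383529534365), np.float64(177.78102459843848)) tcp (np.float64(328.851133385662), np.float64(146.66171300355037))
163 (np.int64(326), np.int64(335), 10)
165 (np.int64(326), np.int64(340), 11)
167 (np.int64(326), np.int64(339), 9)
169 (np.int64(325), np.int64(340), 13)
171 (np.int64(318), np.int64(333), 12)
173 (np.int64(319), np.int64(334), 14)
175 (np.int64(318), np.int64(339), 12)
177 (np.int64(324), np.int64(335), 12)
179 (np.int64(327), np.int64(331), 5)
181 None
```

View pics/home.png

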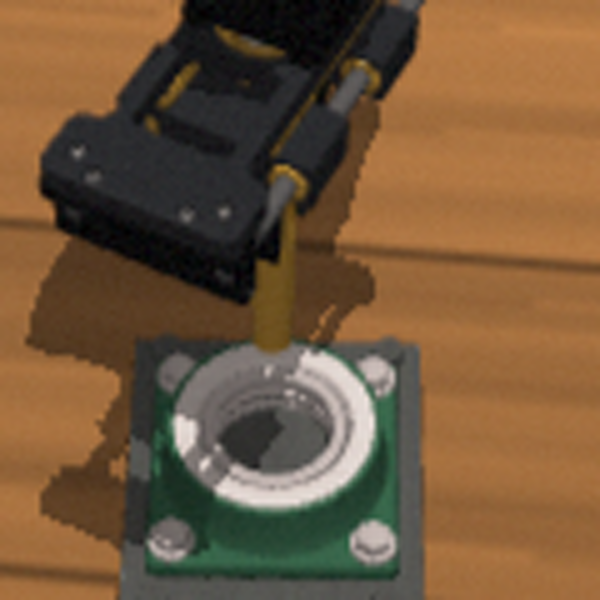

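The cup sits square, just below the face. The drift foot's front edge at (329.3,179.9) is where predicted, so it has not slipped. Next I'll carry it to the block.

Request:
step_arm --pt "-0.4 0.1 0 0 0 0 1" --pt "-0.4 0.1 0 0 0 0 1" --pt "-0.4 0.1 0 0 0 0 1" --pt "-0.825 0.204 0.02 0 0 0 1" --pt "-0.825 0.204 0.02 0 0 0 1" --pt "-0.825 0.204 0.02 0 0 0 1" --pt "-0.825 0.204 0.02 0 0 0 1" --pt "-0.825 0.204 0.02 0 0 0 1"

```text
time_s: 26.02
position: [0.5195, -0.2956, 0.2029]
tcp_rot: [[0.378, 0.926, -0.002], [0.926, -0.378, 0.001], [0.0, -0.002, -1.0]]
force: [0.3, 0.5, -2.9]
opening: 0.196
grasp_force: 30.0
```

Request:
step_arm --pt "0 0 0.05 0 0 0 1" --pt "0 0 0.1 0 0 0 1" --pt "0 0 0.13 0 0 0 1" --pt "0 0 0.13 0 0 0 1" --pt "0 0 0.13 0 0 0 1"

```text
time_s: 26.43
position: [0.5203, -0.2907, 0.1651]
tcp_rot: [[0.372, 0.928, -0.002], [0.928, -0.372, 0.002], [0.001, -0.003, -1.0]]
force: [-0.8, -0.6, -2.5]
opening: 0.2
grasp_force: 30.0
```

Run:
```python
from h import *
go([.5205,-.2925,.145],-22)
a=capture('scene');s=read_state();p=np.array(s["position"]);R=np.array(s["tcp_rot"])
t=p+R@[0,0,.0974];u,v=proj(a,t);print('exp tip',t,u,v,'hole proj',proj(a,[.5205,-.292,.045]))
x0,y0=int(u)-40,int(v)-40;print(x0,y0)
save(cv2.resize(a['image'][y0:y0+75,x0:x0+75],None,fx=8,fy=8,interpolation=cv2.INTER_CUBIC),'ins.png')
```

```text
pos [ 0.5203 -0.2907  0.1651] tilt [-0.0022  0.0022] yaw_y -21.85 F [-0.8 -0.6 -2.5] t 26.43 -> shift [-0.0055  0.0032  0.067 ] turn 0.0032
exp tip [ 0.52082011 -0.29128968  0.06864077] 215.75557882246676 167.91485717298565 hole proj (np.float64(217.5399072637842), np.float64(174.30754832825573))
175 127
```

View pics/ins.png

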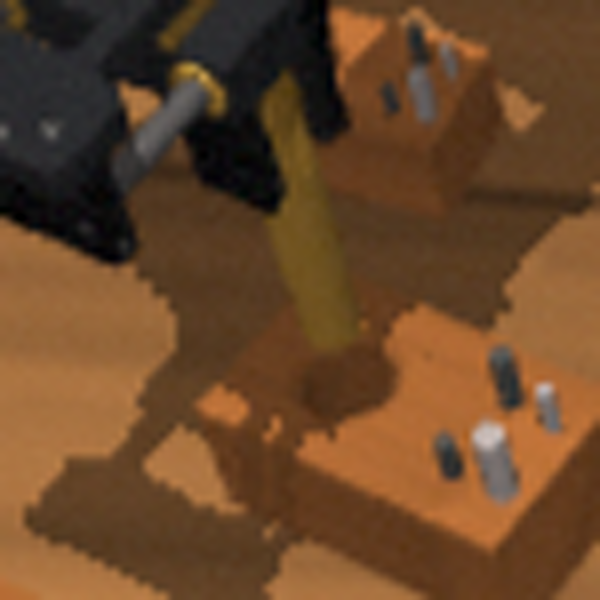

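The drift foot, at about (216.4,168), is in line above the hole centred at about (218.3,173.8). I'll lower it in place while watching the force.

Request:
step_arm --pt "0 0 0.04 0 0 0 1" --pt "0 0 0.08 0 0 0 1" --pt "0 0 0.09 0 0 0 1" --pt "0 0 0.09 0 0 0 1"

```text
time_s: 26.82
position: [0.5205, -0.2917, 0.1391]
tcp_rot: [[0.373, 0.928, -0.001], [0.928, -0.373, 0.001], [0.0, -0.001, -1.0]]
force: [-0.3, 1.1, -3.3]
opening: 0.196
grasp_force: 30.0
```

Request:
step_arm --pt "0 0 0.03 0 0 0 1" --pt "0 0 0.06 0 0 0 1" --pt "0 0 0.08 0 0 0 1" --pt "0 0 0.08 0 0 0 1" --pt "0 0 0.08 0 0 0 1"

```text
time_s: 27.23
position: [0.5202, -0.292, 0.1146]
tcp_rot: [[0.374, 0.928, -0.001], [0.928, -0.374, 0.001], [0.0, -0.001, -1.0]]
force: [0.1, -0.6, -3.8]
opening: 0.2
grasp_force: 30.0
```

Request:
step_arm --pt "0 0 0.01 0 0 0 1" --pt "0 0 0.016 0 0 0 1" --pt "0 0 0.016 0 0 0 1" --pt "0 0 0.016 0 0 0 1"

```text
time_s: 27.57
position: [0.5205, -0.2923, 0.1105]
tcp_rot: [[0.373, 0.928, 0.0], [0.928, -0.373, -0.0], [-0.0, 0.0, -1.0]]
force: [-0.2, -0.6, -2.8]
opening: 0.203
grasp_force: 30.0
```

Request:
step_arm --pt "0 0 0.003 0 0 0 1" --pt "0 0 0.005 0 0 0 1" --pt "0 0 0.005 0 0 0 1"

```text
time_s: 27.82
position: [0.5205, -0.2922, 0.1089]
tcp_rot: [[0.373, 0.928, -0.0], [0.928, -0.373, -0.0], [-0.0, 0.0, -1.0]]
force: [-0.1, -0.2, -2.8]
opening: 0.197
grasp_force: 30.0
```

Request:
step_arm --pt "0 0 0.004 0 0 0 1" --pt "0 0 0.004 0 0 0 1" --pt "0 0 0.004 0 0 0 1"

```text
time_s: 28.07
position: [0.5205, -0.2922, 0.1077]
tcp_rot: [[0.373, 0.928, -0.0], [0.928, -0.373, 0.0], [0.0, -0.0, -1.0]]
force: [-0.2, -0.8, -2.6]
opening: 0.204
grasp_force: 30.0
```

Request:
step_arm --pt "0 0 0.002 0 0 0 1" --pt "0 0 0.002 0 0 0 1" --pt "0 0 0.002 0 0 0 1"

```text
time_s: 28.32
position: [0.5206, -0.2923, 0.1074]
tcp_rot: [[0.373, 0.928, 0.0], [0.928, -0.373, -0.0], [-0.0, 0.0, -1.0]]
force: [-0.5, 0.3, 0.0]
opening: 0.198
grasp_force: 30.0
```

It is on the bottom. I'll release, letting the fingers open fully before rising.

Request:
step_arm --pt "0 0 0 0 0 0 -1" --pt "0 0 0 0 0 0 -1" --pt "0 0 0 0 0 0 -1" --pt "0 0 0 0 0 0 -1" --pt "0 0 0 0 0 0 -1" --pt "0 0 0 0 0 0 -1" --pt "0 0 0 0 0 0 -1" --pt "0 0 0 0 0 0 -1"

```text
time_s: 28.98
position: [0.5206, -0.2922, 0.1072]
tcp_rot: [[0.373, 0.928, 0.0], [0.928, -0.373, -0.0], [-0.0, 0.0, -1.0]]
force: [-1.0, 1.0, 0.4]
opening: 0.72
grasp_force: 0.0
```

Request:
step_arm --pt "0 0 0 0 0 0 -1" --pt "0 0 -0.05 0 0 0 -1" --pt "0 0 -0.12 0 0 0 -1" --pt "0 0 -0.22 0 0 0 -1" --pt "0 0 -0.34 0 0 0 -1" --pt "0 0 -0.46 0 0 0 -1" --pt "0 0 -0.46 0 0 0 -1" --pt "0 0 -0.46 0 0 0 -1"

```text
time_s: 29.65
position: [0.5217, -0.2932, 0.248]
tcp_rot: [[0.373, 0.928, 0.005], [0.928, -0.373, -0.004], [-0.002, 0.006, -1.0]]
force: [-0.6, 0.2, -0.7]
opening: 0.999
grasp_force: 0.0
```

Run:
```python
from h import *
import pickle
a=capture('scene');b=capture('top')
s0,t0=pickle.load(open('c0.pkl','rb'))
print(read_state()['opening'])
# compare regions with first pictures (tin, rollers, mallet in both; drift top in scene)
for n,c,c0,rs in(('scene',a,s0,dict(tin=(325,245,372,297),rollers=(403,256,438,288),mallet=(215,205,275,322))),('top',b,t0,dict(tin=(278,125,318,165),rollers=(225,145,256,173),mallet=(365,100,412,206)))):
    for k,(x0,y0,x1,y1) in rs.items(): print(n,k,np.abs(c['image'][y0:y1,x0:x1].astype(int)-c0['image'][y0:y1,x0:x1]).mean().round(1))
h=cv2.cvtColor(a["image"],cv2.COLOR_RGB2HSV)[135:190,195:235];m=((abs(h[...,0].astype(int)-25)<6)&(h[...,1]>120))
for r in range(0,50,3):
    xs=np.nonzero(m[r])[0]
    if len(xs)>2: print(r+135,xs.min()+195,xs.max()+195,len(xs))
save(cv2.resize(a['image'][120:200,180:260],None,fx=5,fy=5),'end.png')
```

```text
1.001678054944267
scene tin 9.6
scene rollers 9.2
scene mallet 8.4
top tin 12.6
top rollers 13.1
top mallet 12.7
```

Image budget is used up, so I'll clear the arm from view and check the drift numerically.

Request:
step_arm --pt "0 -0.3 -0.1 0 0 0 -1" --pt "0 -0.3 -0.1 0 0 0 -1" --pt "0.4 -0.3 -0.1 0 0 0 -1" --pt "0.8 -0.3 -0.1 0 0 0 -1" --pt "0.9 -0.3 -0.1 0 0 0 -1" --pt "0.9 -0.3 -0.1 0 0 0 -1" --pt "0.9 -0.3 -0.1 0 0 0 -1" --pt "0.9 -0.3 -0.1 0 0 0 -1"

```text
time_s: 30.42
position: [0.53, -0.0252, 0.273]
tcp_rot: [[0.374, 0.927, -0.004], [0.927, -0.374, 0.001], [-0.001, -0.004, -1.0]]
force: [0.9, -0.9, 0.5]
opening: 1.0
grasp_force: 0.0
```

Run:
```python
from h import *
import pickle
a=capture('scene');b=capture('top');s0,t0=pickle.load(open('c0.pkl','rb'))
R=dict(drift=((200,135,230,185),(420,215,445,242)),tin=((325,245,372,297),(278,125,318,165)),rollers=((403,256,438,288),(225,145,256,173)),mallet=((215,205,275,322),(365,100,412,206)),bore=((303,174,357,218),(295,190,345,240)))
for k,v in R.items():
    for n,c,c0,(x0,y0,x1,y1) in zip(('scene','top'),(a,b),(s0,t0),v):
        r=cv2.matchTemplate(c['image'][y0-6:y1+6,x0-6:x1+6],c0['image'][y0:y1,x0:x1],cv2.TM_CCOEFF_NORMED);_,q,_,l=cv2.minMaxLoc(r);print(k,n,round(q,3),(l[0]-6,l[1]-6))
h=cv2.cvtColor(a["image"],cv2.COLOR_RGB2HSV);h0=cv2.cvtColor(s0["image"],cv2.COLOR_RGB2HSV)
for H in(h0,h):
    H=H[135:190,195:235];m=(abs(H[...,0].astype(int)-25)<6)&(H[...,1]>120);ys,xs=np.nonzero(m);print(len(xs),ys.min()+135,xs[ys<ys.min()+6].mean()+195,xs[ys>ys.max()-8].mean()+195)
```

```text
drift scene 0.934 (0, 0)
drift top 0.981 (0, -1)
tin scene 0.999 (0, 0)
tin top 0.899 (0, -1)
rollers scene 0.998 (0, 0)
rollers top 0.764 (0, 0)
mallet scene 0.997 (0, 0)
mallet top 0.999 (0, 0)
bore scene 0.829 (0, 0)
bore top 0.104 (-2, 1)
34 150 211.8 217.85714285714286
25 144 210.0 217.36363636363637
```

The drift stands in its hole as it did at the start, and the bystanders have not moved; the lower top-view matches come from the arm's shadow and the arm covering the view. I'm handing the job in.

```bash
python3 -c "
from rig import *
print(hand_in())"
```

```text
the job is handed in; nothing more can be done
None
```

The job is handed in at about 30 s: the cup is home on the shims, firm at four points under about 16 N (highest push about 19 N), the drift is back upright in its hole, and the rollers, grease tin and mallet have not moved.

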